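# Make up two shop kits from the stock row

## Robot

A 6-joint arm with a two-finger parallel gripper is mounted at the origin on a cart in front of the work surface, level with it; the furniture and walls round the work are solid. World frame = base frame: x ahead of the robot, y to its left, z up, the work surface at z = 0. Lengths are in m, angles in degrees, forces in N, time in s.
With the tool pointing down it reaches from about 0.3 to 0.75 m from the base axis. Payload 8.5 kg.
Tool frame: the origin (TCP) lies between the finger pads; the fingertips stand env.finger_overhang ahead of it and the grasp point (between the pads) lies 2 mm behind it (env.finger_overhang is the distance from the TCP to the fingertips, in m); z points along the fingers, y is the line along which they close (so a half turn about z gives the same grasp; the last joint's range is limited). The gripper opens to 85 mm and grips with 20 to 120 N. Pads are 22 mm wide; open, the fingers measure 114 mm over their backs; the gripper's body (76 mm by 85 mm) begins 54 mm behind the grasp point. The pads swing forward as they close: fully open they stand 13 mm farther back than shut.
Start: joints at [-89.341, 21.807, 74.336, -0, 83.858, -12.336], TCP at [0.124, -0.536, 0.248] pointing down, gripper open.
Joint ranges: [-178.18, 178.18], [-50.72, 133.34], [12.68, 142.11], [-81.47, 261.47], [9.98, 163.14], [-165.26, 165.26]. Speed limits (degrees/s): [136.94, 136.94, 180, 180, 180, 180].

## Interface

Orientations are given as a 3x3 rotation matrix whose columns are the frame's x, y, z axes.
In Python, from rig import env gives the robot as it stands. The module is installed in compiled form; this text tells all that it offers.
- The arm moves only by the tool jog_arm, never from a script. Its arguments are lists of equal length, an entry for each row: "hand": the finger opening in m, from 0 to 0.0854; "travel": the shift along the world's x, y, z in m, a list of three; "yaw": the turn about the world's z in rad. A call has exactly 5 rows; each row shifts and turns the commanded pose from where the row before left it; what a row does not reach is not made up. A row lasts 1/8 s, in which the tool goes at most 62.5 mm and 10.7 degrees, less where a joint would pass 70% of its speed; a pose out of reach is approached as far as the arm can. A call is refused whole if a number of a shift passes 0.0625 or a number of a turn 0.188, either way. A call with a gripper value outside its range is refused whole. The fingers move at their own pace and stop on an object; "grip_force" is the grip in N (left out, the last holds). Time passes only in rows, so rows that do not move let the fingers close, or fill a call up. It gives the time, the measured TCP pose, the force, the opening and the grip force at its end, in the units of the state.
- env.observe(): the state, without advancing time (a new reading comes with each control period).
- env.get_image(name): name is "side" or "top" or "wrist"; returns the picture (384x512x3 uint8, red, green, blue); there is no depth.
- env.calibration(name): a dict with "fx", "fy", "cx", "cy" (pixels), "k1" (the pictures are not rectified: a ray, as slopes to the right and down, at radius r is drawn at 1 + k1 r^2 times it, then the intrinsics apply), "position" and "rotation" of the camera in the world; the wrist camera has in their place "hand_eye" (4x4, takes a point from camera to tool coordinates, whose origin is the TCP and whose axes are the flange's). Camera axes: x right, y down, z forward; pixel columns grow to the right and rows downward; lengths in m; the calibration is good to about 2 mm. A picture is of the moment at which its call begins: read the wrist's pose just before it. calibration takes no time and is no camera call.
- env.close_job(): hands the job in; it is judged then, once.
The state is a dict: "time_s": time; "q": joint angles; "qvel": joint speeds; "joint_efforts": joint torques, N m; "position": TCP position; "tool_rot": TCP orientation; "ft_force": force on the tool from outside, world axes, zero at the start; "wrist_torque": the same for the moment, N m; "grip_width": finger opening in m; "gripper_force": force on a finger pad.
Only numpy, scipy, OpenCV 4.12 (cv2) and the standard library are available. Lean on these libraries where they do the work, as an engineer would, in place of code of your own. Each camera call takes 0.05 s, during which the arm holds its last target. There are 200 camera calls.

## Task

Make up the two kits from the stock standing on the bench: the hot-chocolate kit, in the three-bay tray, is the small jar of chocolate discs, the bigger jar of marshmallows and the cocoa shaker; the counter kit, in the two-bay tray, is the hand stamp and the block of shop cards on its stand. Give each thing a bay of its own (any bay of its tray), standing upright and flat on the bay floor; set things down, do not drop them or knock them over. The low round tin belongs to neither kit: leave it where it stands.

Things in the scene. Friction and masses are not known exactly. Their poses are not given: they have to be found in the camera images.
- stamp_center (a point): Wooden hand stamp standing on its rubber: oblong foot 25 (x) x 34 (y) x 15 mm high, above it a turned brown grip, neck 20 mm thick from 15 to 30 mm up, bulging to 24 mm diameter from 30 mm up to the top at 59 mm. Point: on its axis, half-way up (29.5 mm above its underside). z up.
- card_block_center (a point): White block of shop cards on a small stand: foot plate 34 (x) x 58 (y) x 3 mm, on it the upright block 20 mm thick (x) and 54 mm wide (y), top 38 mm above the bench. Point: centre of the block's thickness and width, 19 mm above its underside (the foot's middle is 2 mm to -x of it). x runs through the thickness, y along the width, z up.
- big_jar_center (a point): The taller and wider of the two jars: round, white marshmallows inside, 68 mm diameter, white lid 69 mm diameter from 95 mm up to its top at 107 mm. Point: on its axis, half-way up (53.5 mm above its underside). z up.
- small_jar_center (a point): The smaller of the two jars: round, dark chocolate discs inside, 62 mm diameter, white lid 63 mm diameter from 75 mm up to its top at 87 mm. Point: on its axis, half-way up (43.5 mm above its underside). z up.
- shaker_center (a point): Round cocoa dusting shaker, plain light grey, 58 mm diameter up to 72 mm, then a domed top 60 mm in diameter, 97 mm tall in all. Point: on its axis, half-way up (48.5 mm above its underside). z up.
- tin_center (a point): Low round pastille tin with a gold-coloured lid, 70 mm diameter, 36 mm tall; it stands loose among the stock, belongs to neither kit and is to be left alone. Point: on its axis, half-way up (18 mm above its underside). z up.
- tray_three: Fixed low open tray of dark wood with three equal square bays in a row along its y axis, 294 mm long (y) by 102 mm (x), 24 mm high overall. Origin at the centre of its underside, z up. Floor 6 mm thick (top of the floor 6 mm above the origin), outer walls and dividers 6 mm thick, so the walls stand 18 mm above the floor; each bay is 90 x 90 mm inside; bay centres at x = 0, y = -96, 0 and +96 mm. The wall of the shop rises about 0.13 m behind the trays.
- tray_two: Fixed low open tray of dark wood with two equal square bays in a row along its y axis, 198 mm long (y) by 102 mm (x), 24 mm high overall. Origin at the centre of its underside, z up. Floor 6 mm thick (top of the floor 6 mm above the origin), outer walls and dividers 6 mm thick, so the walls stand 18 mm above the floor; each bay is 90 x 90 mm inside; bay centres at x = 0, y = -48 and +48 mm. The wall of the shop rises about 0.13 m behind the trays.
Things that resemble listed ones, but are neither listed nor needed, are in the scene too. Leave any blue look-alike of the part that bears stamp_center alone.

How it is judged (in metres and radians):
At the end, for the whole second after the job is handed in: Each thing stands in a bay of its own in its kit's tray: its point within 36 mm of the bay centre in tray x and y (so anywhere inside the bay), within 6 mm of its standing height, upright within 0.15 rad, at rest; the round tin upright, within 30 mm of its start (x of small_jar_center in the frame of tray_three between -0.036 and 0.036 m and z of small_jar_center in the frame of tray_three between 0.0435 and 0.0555 m and angle between each of small_jar_center, big_jar_center, shaker_center, stamp_center, card_block_center, tin_center's own z axis and vertical below 0.15 rad and linear speed of each of small_jar, big_jar, shaker, stamp, card_block below 0.02 m/s and x of big_jar_center in the frame of tray_three between -0.036 and 0.036 m and z of big_jar_center in the frame of tray_three between 0.0535 and 0.0655 m and x of shaker_center in the frame of tray_three between -0.036 and 0.036 m and z of shaker_center in the frame of tray_three between 0.0485 and 0.0605 m and ((y of small_jar_center in the frame of tray_three between -0.132 and -0.06 m and y of big_jar_center in the frame of tray_three between -0.036 and 0.036 m and y of shaker_center in the frame of tray_three between 0.06 and 0.132 m) or (y of small_jar_center in the frame of tray_three between -0.132 and -0.06 m and y of big_jar_center in the frame of tray_three between 0.06 and 0.132 m and y of shaker_center in the frame of tray_three between -0.036 and 0.036 m) or (y of small_jar_center in the frame of tray_three between -0.036 and 0.036 m and y of big_jar_center in the frame of tray_three between -0.132 and -0.06 m and y of shaker_center in the frame of tray_three between 0.06 and 0.132 m) or (y of small_jar_center in the frame of tray_three between -0.036 and 0.036 m and y of big_jar_center in the frame of tray_three between 0.06 and 0.132 m and y of shaker_center in the frame of tray_three between -0.132 and -0.06 m) or (y of small_jar_center in the frame of tray_three between 0.06 and 0.132 m and y of big_jar_center in the frame of tray_three between -0.132 and -0.06 m and y of shaker_center in the frame of tray_three between -0.036 and 0.036 m) or (y of small_jar_center in the frame of tray_three between 0.06 and 0.132 m and y of big_jar_center in the frame of tray_three between -0.036 and 0.036 m and y of shaker_center in the frame of tray_three between -0.132 and -0.06 m)) and x of stamp_center in the frame of tray_two between -0.036 and 0.036 m and z of stamp_center in the frame of tray_two between 0.0295 and 0.0415 m and x of card_block_center in the frame of tray_two between -0.036 and 0.036 m and z of card_block_center in the frame of tray_two between 0.019 and 0.031 m and ((y of stamp_center in the frame of tray_two between -0.084 and -0.012 m and y of card_block_center in the frame of tray_two between 0.012 and 0.084 m) or (y of stamp_center in the frame of tray_two between 0.012 and 0.084 m and y of card_block_center in the frame of tray_two between -0.084 and -0.012 m)) and distance of tin_center from where it was at the start of the episode below 0.03 m); the robot touches nothing.
It fails at once if one of the kit's things is knocked over (tilted by more than 0.8 rad) (angle between any of small_jar_center, big_jar_center, shaker_center, stamp_center, card_block_center's own z axis and vertical above 0.8 rad).
It fails at once if one of the kit's things is dropped (falls faster than 0.8 m/s, out of the fingers) ((linear speed of small_jar above 0.8 m/s and contact force between the fingers and small_jar below 0.02 N) or (linear speed of big_jar above 0.8 m/s and contact force between the fingers and big_jar below 0.02 N) or (linear speed of shaker above 0.8 m/s and contact force between the fingers and shaker below 0.02 N) or (linear speed of stamp above 0.8 m/s and contact force between the fingers and stamp below 0.02 N) or (linear speed of card_block above 0.8 m/s and contact force between the fingers and card_block below 0.02 N)).
It fails at once if the round tin is displaced by more than 40 mm or tipped (distance of tin_center from where it was at the start of the episode above 0.04 m or angle between tin_center's own z axis and vertical above 0.4 rad).
It also fails if it takes over 131 s, if anything falls off the work surface, if the arm or the gripper's body presses on something with over 40 N, if the wrist force passes 120 N, or if a joint passes its speed limit or range.

## Working session

There is one attempt and no reset: what is moved stays moved. The work goes in short steps, Python scripts to look and compute and a tool call to move; the robot and the scene stay as the last step left them, time stands still between calls to the robot, and variables do not carry over. Pictures are saved under pics/ and viewed, at most 14 in all, crops included, and the job is handed in when it is done.

Besides the shell and the picture viewer there is one more tool, called after "Call:" by a JSON object that holds its "method" and its "body", one argument or row to a line. jog_arm: Moves the arm, as the interface text tells. Its arguments: {"type":"object","properties":{"hand":{"type":"array"},"travel":{"type":"array"},"yaw":{"type":"array"},"grip_force":{"type":"number"}},"required":["hand","travel","yaw"]}

```bash
mkdir -p pics
cat > h.py <<'E'
from rig import env
import numpy as np, cv2
def save(n,f):
    im=env.get_image(n); cv2.imwrite(f'pics/{f}.png',im[:,:,::-1]); return im
def cam(n):
    c=env.calibration(n)
    if 'position' in c: return c,np.array(c['position']),np.array(c['rotation'])
    s=env.observe(); R=np.array(s['tool_rot']);p=np.array(s['position']);H=np.array(c['hand_eye'])
    return c,p+R@H[:3,3],R@H[:3,:3]
def ray(n,u,v,C=None):
    c,p,R=C or cam(n)
    K=np.array([[c['fx'],0,c['cx']],[0,c['fy'],c['cy']],[0,0,1.]])
    x=cv2.undistortPoints(np.array([[[u,v]]],float),K,np.array([c['k1'],0,0,0.]))[0,0]
    return p,R@np.array([x[0],x[1],1.])
def onz(n,u,v,z,C=None):
    p,d=ray(n,u,v,C); return p+d*(z-p[2])/d[2]
E
python3 - <<'E'
from h import *
for n in('side','top','wrist'): save(n,n+'0'); c,p,R=cam(n); print(n,c['fx'],c['k1'],p.round(3),R.round(2).tolist())
s=env.observe(); print(s['time_s'],s['position'],np.array(s['tool_rot']).round(3).tolist(),env.finger_overhang,s['grip_width'])
E
```

```text
side 400.24259980739913 0.03144334445066397 [ 0.054 -0.902  0.552] [[0.91, -0.16, 0.38], [-0.41, -0.42, 0.81], [0.03, -0.89, -0.45]]
top 447.4315137276386 -0.16718938318081739 [0.221 0.02  1.247] [[-0.07, -0.97, 0.22], [-1.0, 0.07, -0.02], [0.0, -0.22, -0.97]]
wrist 318.6190863128647 -0.021234504461066183 [ 0.203 -0.518  0.374] [[0.22, -0.92, -0.31], [-0.97, -0.21, -0.07], [0.0, 0.32, -0.95]]
0.15 [ 0.12368098 -0.53570973  0.24787727] [[0.974, 0.225, 0.0], [0.225, -0.974, 0.001], [0.0, -0.001, -1.0]] 0.017 0.08525412546994052
```

View pics/side0.png

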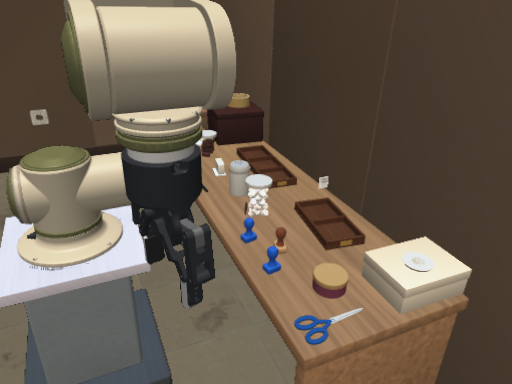

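View pics/top0.png

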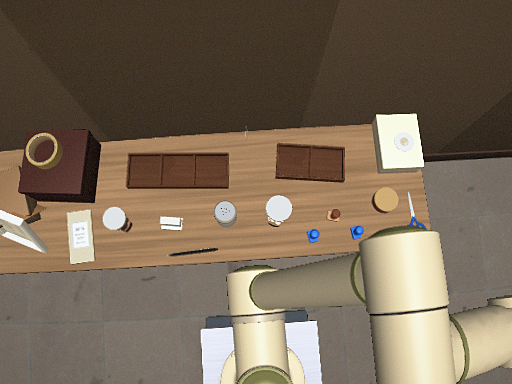

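The top picture shows the small jar lid at (114,218), card block (171,223), shaker (225,212), big jar lid (279,208), brown stamp (334,214) and tin (386,200). Tray_three is at about (178,170) and tray_two at about (310,162). Stamp candidates are brown (334,214), blue (313,236) and blue (357,232); only the brown one fits "brown grip". I'll confirm this in one crop and measure.

Run:
```python
from h import *
im=cv2.imread('pics/top0.png')
a=cv2.resize(im[140:260,90:250],None,fx=4.9,fy=4.9,interpolation=cv2.INTER_CUBIC)[:300*2]
b=cv2.resize(im[135:255,245:405],None,fx=4.9,fy=4.9,interpolation=cv2.INTER_CUBIC)
cv2.imwrite('pics/ca.png',a);cv2.imwrite('pics/cb.png',b)
C=cam('top')
for n,u,v,z in [('sj',114,218,.087),('card',171,221,.038),('shk',225,211,.09),('bj',279,208,.107),('st',335,213.5,.059),('tin',386,200,.036)]:
    print(n,onz('top',u,v,z,C).round(3))
```

```text
sj [0.455 0.365 0.087]
card [0.445 0.219 0.038]
shk [0.453 0.066 0.09 ]
bj [ 0.447 -0.075  0.107]
st [ 0.431 -0.23   0.059]
tin [ 0.462 -0.385  0.036]
```

View pics/ca.png

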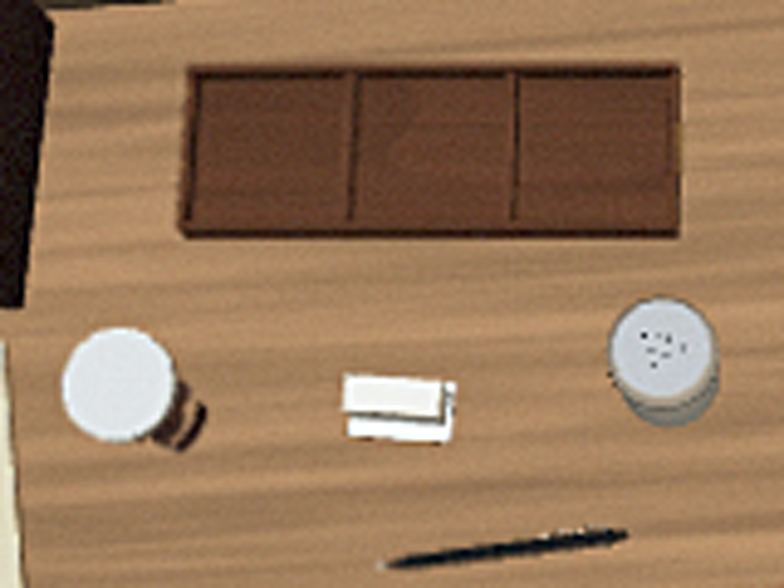

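View pics/cb.png

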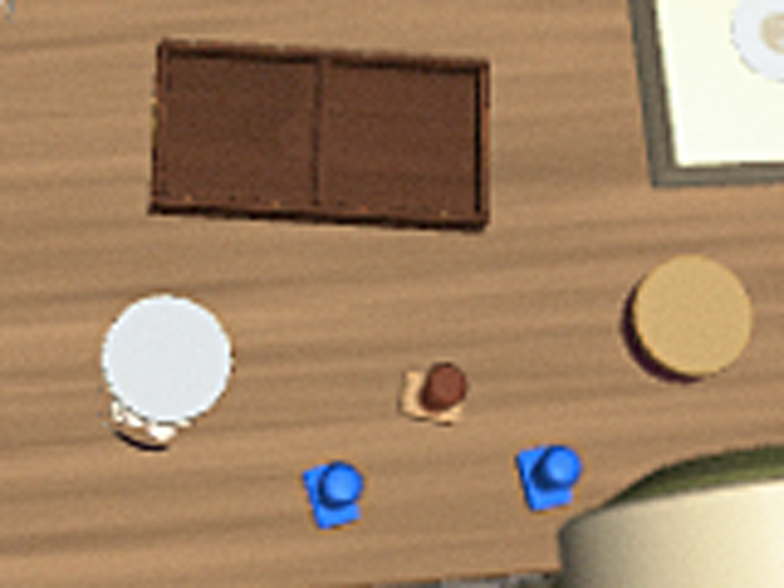

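The crop confirms it: the stamp with the brown grip (crop 446,385) is the right one, and the two others at (340,485) and (560,468) are blue. Next I'll work out the accurate points.

Run:
```python
from h import *
C=cam('top')
A=lambda x,y,z:onz('top',90+x/4.9,140+y/4.9,z,C)
B=lambda x,y,z:onz('top',245+x/4.9,135+y/4.9,z,C)
for n,p in dict(sj=A(118,384,.087),shk=A(663,348,.085),card=A(393,397,.038),bj=B(168,358,.107),st=B(446,385,.059),tin=B(693,315,.036),b1=B(342,483,.059),b2=B(560,467,.059)).items(): print(n,p[:2].round(3))
d=A(343,393,.038)-A(444,402,.038);print('card y',np.linalg.norm(d).round(3),np.degrees(np.arctan2(d[1],d[0])).round(1))
print('sj dia',np.linalg.norm(A(61,384,.087)-A(175,384,.087)))
for n,q,bays in(('t3',[A(190,68,.024),A(679,66,.024),A(679,230,.024),A(183,230,.024)],(-.096,0,.096)),('t2',[B(163,43,.024),B(489,62,.024),B(485,220,.024),B(152,206,.024)],(-.048,.048))):
    q=np.array(q)[:,:2];c=q.mean(0);d=q[0]+q[3]-q[1]-q[2];y=d/np.linalg.norm(d)
    print(n,c.round(3),np.linalg.norm(q-np.roll(q,1,0),axis=1).round(3),'yaxis',np.degrees(np.arctan2(y[1],y[0])).round(1),[(c+b*y).round(3).tolist() for b in bays])
```

```text
sj [0.454 0.364]
shk [0.454 0.066]
card [0.446 0.221]
bj [ 0.447 -0.076]
st [ 0.43  -0.233]
tin [ 0.464 -0.387]
b1 [ 0.38  -0.169]
b2 [ 0.38  -0.292]
card y 0.058 81.0
sj dia 0.0641874017558402
t3 [0.594 0.197] [0.099 0.291 0.099 0.29 ] yaxis 85.9 [[0.587, 0.101], [0.594, 0.197], [0.601, 0.292]]
t2 [ 0.592 -0.185] [0.1   0.194 0.098 0.195] yaxis 83.2 [[0.586, -0.233], [0.597, -0.138]]
```

Call:
{"method": "jog_arm", "body": {
  "hand": [0.085, 0.085, 0.085, 0.085, 0.085],
  "travel": [
    [0.034, 0.034, 0],
    [0.034, 0.034, 0],
    [0.034, 0.034, 0],
    [0.034, 0.034, 0],
    [0.034, 0.034, -0.01]
  ],
  "yaw": [0.15, 0.15, 0.15, 0.15, 0.15],
  "grip_force": 30
}}

```text
time_s: 0.78
position: [0.2947, -0.3649, 0.2386]
tool_rot: [[0.556, 0.831, 0.001], [0.831, -0.556, -0.001], [-0.001, 0.001, -1.0]]
ft_force: [0.2, -0.0, -0.8]
grip_width: 0.0848
gripper_force: 0.0
```

Call:
{"method": "jog_arm", "body": {
  "hand": [0.06, 0.06, 0.06, 0.06, 0.06],
  "travel": [
    [0.034, 0.034, -0.02],
    [0.034, 0.034, -0.02],
    [0.034, 0.034, 0],
    [0.034, 0.031, 0],
    [0, 0, 0]
  ],
  "yaw": [0.15, 0.15, 0.15, 0.144, 0]
}}

```text
time_s: 1.4
position: [0.431, -0.2309, 0.1981]
tool_rot: [[-0.005, 1.0, -0.0], [1.0, 0.005, 0.001], [0.001, -0.0, -1.0]]
ft_force: [0.6, -0.6, -0.0]
grip_width: 0.0601
gripper_force: 0.0
```

Run:
```python
from h import *
s=env.observe(); C=cam('wrist'); im=save('wrist','w1')
print(s['time_s'],s['position'].round(4) if hasattr(s['position'],'round') else s['position'],np.array(s['tool_rot']).round(2).tolist(),np.round(s['q'],0),s['ft_force'],C[1].round(3))
h=cv2.cvtColor(im,cv2.COLOR_RGB2HSV)
m=((h[...,0]<10)&(h[...,1]>100)&(h[...,2]<170)).astype(np.uint8)
for c in cv2.findContours(m,0,1)[0]:
    if cv2.contourArea(c)>80:
        x,y,w,hh=cv2.boundingRect(c); print((x,y,w,hh),cv2.contourArea(c))
p=np.array([.43,-.233,.059]);q=C[2].T@(p-C[1]);print('expect',C[0]['cx']+C[0]['fx']*q[0]/q[2],C[0]['cy']+C[0]['fy']*q[1]/q[2])
```

```text
1.4 [ 0.431  -0.2309  0.1981] [[-0.01, 1.0, -0.0], [1.0, 0.01, 0.0], [0.0, -0.0, -1.0]] [-42.  18.  89.   0.  73. -42.] [ 0.58772062 -0.55484589 -0.04108902] [ 0.43  -0.15   0.324]
(249, 159, 27, 32) 607.5
(367, 0, 135, 214) 12457.5
expect 259.5521609535526 179.91008542870935
```

View pics/w1.png

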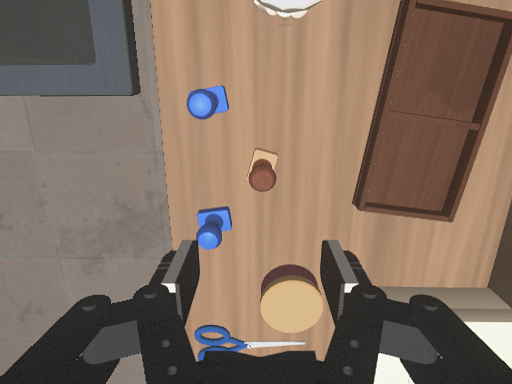

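The wrist view shows the stamp's top at (262,177), within 3 px of where it should be. The blue pair is at (203,103) and (209,235), and tray_two is on the right. I'll descend and grip.

Call:
{"method": "jog_arm", "body": {
  "hand": [0.05, 0.05, 0.05, 0.05, 0.05],
  "travel": [
    [0.001, -0.001, -0.045],
    [0, 0, -0.045],
    [0, 0, -0.04],
    [0, 0, -0.023],
    [0, 0, 0]
  ],
  "yaw": [0, 0, 0, 0, 0]
}}

```text
time_s: 2.08
position: [0.4295, -0.2343, 0.0442]
tool_rot: [[0.002, 1.0, -0.003], [1.0, -0.002, 0.002], [0.002, -0.003, -1.0]]
ft_force: [-0.1, -0.1, 1.1]
grip_width: 0.0502
gripper_force: 0.0
```

Call:
{"method": "jog_arm", "body": {
  "hand": [0.015, 0.015, 0.015, 0.015, 0.015],
  "travel": [
    [0, 0, 0],
    [0, 0, 0],
    [0, 0, 0],
    [0, 0, 0],
    [0, 0, 0]
  ],
  "yaw": [0, 0, 0, 0, 0],
  "grip_force": 30
}}

```text
time_s: 2.7
position: [0.4312, -0.2345, 0.0464]
tool_rot: [[-0.0, 1.0, 0.002], [1.0, 0.0, -0.002], [-0.002, 0.002, -1.0]]
ft_force: [-0.6, 0.1, 6.5]
grip_width: 0.0217
gripper_force: 29.4
```

Run:
```python
from h import *
s=env.observe();print(s['grip_width'],s['gripper_force'],s['ft_force'])
c=env.calibration('wrist');H=np.array(c['hand_eye'])
p=np.array([.431,-.2309,.1981]);R=np.array([[-.005,1,0],[1,.005,0.001],[0.001,0,-1.]])
C=(c,p+R@H[:3,3],R@H[:3,:3])
q=np.array([onz('wrist',u,v,.024,C)[:2] for u,v in((412,2),(357,207),(452,220),(511,14))])
print(q.round(3).tolist(),q.mean(0),np.linalg.norm(q-np.roll(q,1,0),axis=1))
```

```text
0.021716849043008198 29.35879647731781 [-0.59500903  0.10125741  6.48937915]
[[0.557, -0.087], [0.529, -0.272], [0.63, -0.287], [0.644, -0.094]] [ 0.59044958 -0.18484199] [0.08735107 0.18784879 0.10190643 0.19301381]
```

Call:
{"method": "jog_arm", "body": {
  "hand": [0.015, 0.015, 0.015, 0.015, 0.015],
  "travel": [
    [0, 0, 0.02],
    [0, 0, 0.03],
    [0.02, 0, 0.02],
    [0.035, 0, 0],
    [0.035, 0, 0]
  ],
  "yaw": [0, 0, 0, 0, 0]
}}

```text
time_s: 3.32
position: [0.5216, -0.2338, 0.1161]
tool_rot: [[0.0, 1.0, 0.001], [1.0, -0.0, -0.001], [-0.001, 0.001, -1.0]]
ft_force: [-0.2, -0.8, -0.4]
grip_width: 0.0212
gripper_force: 29.4
```

Call:
{"method": "jog_arm", "body": {
  "hand": [0.015, 0.015, 0.015, 0.015, 0.015],
  "travel": [
    [0.035, 0, 0],
    [0.03, 0, 0],
    [0, 0, 0],
    [0, 0, -0.03],
    [0, 0, -0.015]
  ],
  "yaw": [0, 0, 0, 0, 0]
}}

```text
time_s: 3.95
position: [0.5844, -0.2335, 0.0692]
tool_rot: [[0.0, 1.0, -0.002], [1.0, -0.0, 0.001], [0.001, -0.002, -1.0]]
ft_force: [0.2, -1.0, -0.6]
grip_width: 0.0217
gripper_force: 29.5
```

Run:
```python
from h import *
s=env.observe();print(s['time_s'],s['position'],s['grip_width'],s['gripper_force'],s['ft_force'],np.round(s['q']))
im=save('side','s1');cv2.imwrite('pics/s1c.png',cv2.resize(im[150:330,230:420,::-1],None,fx=3,fy=3))
```

```text
3.95 [ 0.58441993 -0.23354703  0.06916507] 0.021659092780645567 29.482917096465826 [ 0.23707397 -1.04410538 -0.64600823] [-33.  39.  75.  -0.  66. -33.]
```

View pics/s1c.png

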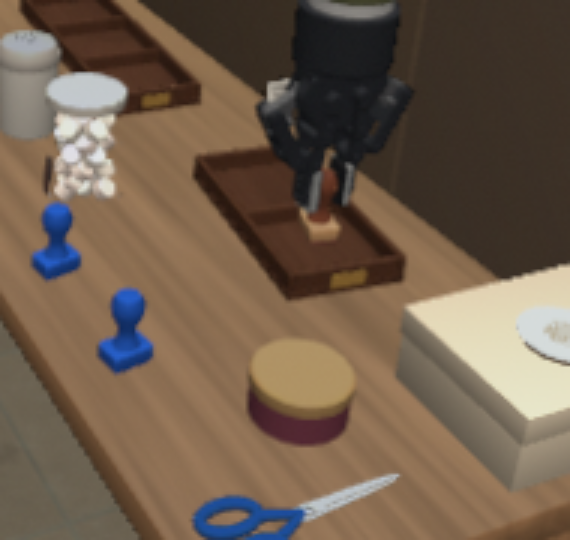

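The side crop shows the stamp upright in the fingers above the near bay of tray_two. I'll lower it.

Call:
{"method": "jog_arm", "body": {
  "hand": [0.015, 0.015, 0.015, 0.015, 0.015],
  "travel": [
    [0, 0, -0.01],
    [0, 0, -0.003],
    [0, 0, -0.002],
    [0, 0, -0.001],
    [0, 0, 0]
  ],
  "yaw": [0, 0, 0, 0, 0]
}}

```text
time_s: 4.62
position: [0.5857, -0.2339, 0.0545]
tool_rot: [[-0.0, 1.0, 0.0], [1.0, 0.0, -0.0], [-0.0, 0.0, -1.0]]
ft_force: [-1.4, 0.8, -0.5]
grip_width: 0.0218
gripper_force: 29.5
```

Call:
{"method": "jog_arm", "body": {
  "hand": [0.015, 0.015, 0.015, 0.015, 0.015],
  "travel": [
    [0, 0, -0.001],
    [0, 0, -0.001],
    [0, 0, -0.001],
    [0, 0, 0],
    [0, 0, 0]
  ],
  "yaw": [0, 0, 0, 0, 0]
}}

```text
time_s: 5.25
position: [0.5861, -0.2341, 0.0524]
tool_rot: [[-0.0, 1.0, 0.002], [1.0, 0.0, -0.001], [-0.001, 0.002, -1.0]]
ft_force: [-1.0, 1.4, 6.9]
grip_width: 0.0214
gripper_force: 30.0
```

Call:
{"method": "jog_arm", "body": {
  "hand": [0.05, 0.05, 0.05, 0.05, 0.05],
  "travel": [
    [0, 0, 0],
    [0, 0, 0],
    [0, 0, 0],
    [0, 0, 0.04],
    [0, 0, 0.055]
  ],
  "yaw": [0, 0, 0, 0, 0]
}}

```text
time_s: 5.88
position: [0.5851, -0.2336, 0.1461]
tool_rot: [[0.0, 1.0, -0.003], [1.0, -0.0, 0.002], [0.002, -0.003, -1.0]]
ft_force: [0.6, -1.0, -0.1]
grip_width: 0.0498
gripper_force: 0.0
```

Call:
{"method": "jog_arm", "body": {
  "hand": [0.085, 0.085, 0.085, 0.085, 0.085],
  "travel": [
    [0, 0, 0.05],
    [-0.035, 0.04, 0.003],
    [-0.035, 0.04, 0],
    [-0.035, 0.04, 0],
    [-0.034, 0.038, 0]
  ],
  "yaw": [0, 0, 0, 0, 0]
}}

```text
time_s: 6.5
position: [0.4453, -0.0746, 0.1993]
tool_rot: [[0.0, 1.0, 0.0], [1.0, -0.0, 0.0], [0.0, 0.0, -1.0]]
ft_force: [0.1, 0.1, 0.3]
grip_width: 0.0849
gripper_force: 0.0
```

Call:
{"method": "jog_arm", "body": {
  "hand": [0.085, 0.085, 0.085, 0.085, 0.085],
  "travel": [
    [0, 0, 0],
    [0, 0, 0],
    [0, 0, 0],
    [0, 0, 0],
    [0, 0, 0]
  ],
  "yaw": [0, 0, 0, 0, 0]
}}

```text
time_s: 7.12
position: [0.4469, -0.0762, 0.1991]
tool_rot: [[0.0, 1.0, -0.0], [1.0, -0.0, 0.0], [0.0, -0.0, -1.0]]
ft_force: [-1.2, -0.8, -0.3]
grip_width: 0.085
gripper_force: 0.0
```

Run:
```python
from h import *
s=env.observe(); C=cam('wrist'); im=save('wrist','w2'); t=save('side','s2')
print(s['time_s'],s['position'],s['grip_width'])
h=cv2.cvtColor(im,cv2.COLOR_RGB2HSV)
m=((h[...,1]<40)&(h[...,2]>190)).astype(np.uint8)
for c in cv2.findContours(m,0,1)[0]:
    if cv2.contourArea(c)>1000:
        (u,v),r=cv2.minEnclosingCircle(c); e=cv2.fitEllipse(c); print('lid',(u,v,r),e,onz('wrist',*e[0],.107,C).round(4))
a=np.hstack([im,cv2.resize(t[150:310,240:384],(346,384))])[:,:,::-1]
cv2.imwrite('pics/v2.png',cv2.resize(a,None,fx=.9,fy=.9))
```

```text
7.125 [ 0.44686987 -0.07623996  0.19913505] 0.08499558772114006
lid (262.5530090332031, 191.42979431152344, 46.76339340209961) ((262.3935546875, 191.5203094482422), (86.97342681884766, 92.37731170654297), 88.72415924072266) [ 0.4479 -0.0725  0.107 ]
lid (270.0, 0.5, 34.00377655029297) ((270.0997009277344, 8.782544136047363), (22.033538818359375, 71.10623931884766), 90.05134582519531) [0.4524 0.0461 0.107 ]
```

View pics/v2.png

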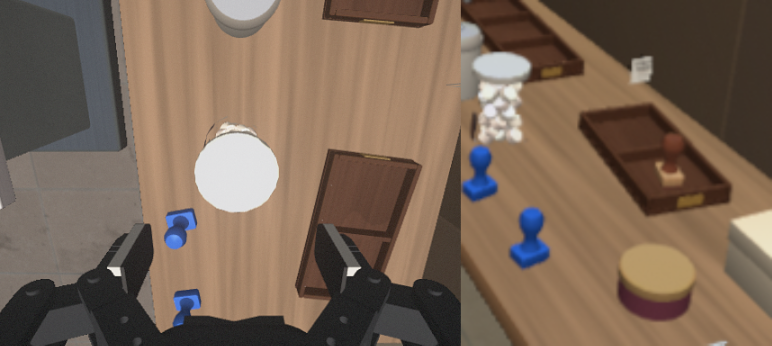

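The stamp stands upright in the near bay. The big jar's lid is at (262,191), centre about (0.448, -0.074). I'll descend on the jar.

Call:
{"method": "jog_arm", "body": {
  "hand": [0.085, 0.085, 0.085, 0.085, 0.085],
  "travel": [
    [0.001, 0.002, -0.035],
    [0, 0, -0.035],
    [0, 0, -0.035],
    [0, 0, -0.027],
    [0, 0, 0]
  ],
  "yaw": [0, 0, 0, 0, 0]
}}

```text
time_s: 7.85
position: [0.447, -0.0737, 0.0662]
tool_rot: [[0.0, 1.0, -0.003], [1.0, -0.0, 0.002], [0.002, -0.003, -1.0]]
ft_force: [-0.1, 0.1, 0.7]
grip_width: 0.085
gripper_force: 0.0
```

Call:
{"method": "jog_arm", "body": {
  "hand": [0.05, 0.05, 0.05, 0.05, 0.05],
  "travel": [
    [0, 0, 0],
    [0, 0, 0],
    [0, 0, 0],
    [0, 0, 0],
    [0, 0, 0]
  ],
  "yaw": [0, 0, 0, 0, 0],
  "grip_force": 45
}}

```text
time_s: 8.48
position: [0.4486, -0.0743, 0.0687]
tool_rot: [[-0.0, 1.0, 0.003], [1.0, 0.0, -0.001], [-0.001, 0.003, -1.0]]
ft_force: [0.3, 0.4, 7.8]
grip_width: 0.0673
gripper_force: 51.5
```

Call:
{"method": "jog_arm", "body": {
  "hand": [0.05, 0.05, 0.05, 0.05, 0.05],
  "travel": [
    [0, 0, 0],
    [0, 0, 0.015],
    [0, 0, 0.025],
    [0, 0, 0.03],
    [0, 0, 0]
  ],
  "yaw": [0, 0, 0, 0, 0]
}}

```text
time_s: 9.1
position: [0.4483, -0.0742, 0.1391]
tool_rot: [[-0.0, 1.0, 0.004], [1.0, 0.0, -0.002], [-0.002, 0.004, -1.0]]
ft_force: [-0.1, -0.3, -2.6]
grip_width: 0.0674
gripper_force: 52.5
```

Call:
{"method": "jog_arm", "body": {
  "hand": [0.05, 0.05, 0.05, 0.05, 0.05],
  "travel": [
    [0.025, 0, 0],
    [0.035, 0, 0],
    [0.04, 0, 0],
    [0.025, 0.02, 0],
    [0.014, 0.035, 0]
  ],
  "yaw": [0, 0, 0, 0, 0]
}}

```text
time_s: 9.72
position: [0.5873, -0.0189, 0.1356]
tool_rot: [[0.002, 1.0, -0.002], [1.0, -0.002, 0.0], [0.0, -0.002, -1.0]]
ft_force: [0.6, -0.3, -2.5]
grip_width: 0.0672
gripper_force: 53.2
```

Call:
{"method": "jog_arm", "body": {
  "hand": [0.05, 0.05, 0.05, 0.05, 0.05],
  "travel": [
    [0, 0.04, 0],
    [0, 0.04, 0],
    [0, 0.025, 0],
    [0, 0.015, -0.02],
    [0, 0, -0.025]
  ],
  "yaw": [0, 0, 0, 0, 0]
}}

```text
time_s: 10.35
position: [0.5861, 0.1023, 0.0907]
tool_rot: [[-0.002, 1.0, -0.001], [1.0, 0.002, 0.0], [0.0, -0.001, -1.0]]
ft_force: [0.6, 0.8, -2.4]
grip_width: 0.0671
gripper_force: 52.7
```

Call:
{"method": "jog_arm", "body": {
  "hand": [0.05, 0.05, 0.05, 0.05, 0.05],
  "travel": [
    [0, 0, -0.012],
    [0, 0, -0.003],
    [0, 0, -0.002],
    [0, 0, -0.001],
    [0, 0, 0]
  ],
  "yaw": [0, 0, 0, 0, 0]
}}

```text
time_s: 10.98
position: [0.5869, 0.101, 0.0748]
tool_rot: [[0.0, 1.0, 0.001], [1.0, -0.0, -0.0], [-0.0, 0.001, -1.0]]
ft_force: [-0.9, 0.2, -2.5]
grip_width: 0.0671
gripper_force: 52.9
```

Call:
{"method": "jog_arm", "body": {
  "hand": [0.05, 0.05, 0.05, 0.05, 0.05],
  "travel": [
    [0, 0, -0.001],
    [0, 0, -0.001],
    [0, 0, -0.001],
    [0, 0, 0],
    [0, 0, 0]
  ],
  "yaw": [0, 0, 0, 0, 0]
}}

```text
time_s: 11.6
position: [0.587, 0.1012, 0.0746]
tool_rot: [[-0.0, 1.0, 0.003], [1.0, 0.0, -0.0], [-0.0, 0.003, -1.0]]
ft_force: [-5.5, 1.1, 23.1]
grip_width: 0.0672
gripper_force: 54.4
```

Call:
{"method": "jog_arm", "body": {
  "hand": [0.05, 0.082, 0.082, 0.082, 0.082],
  "travel": [
    [0, 0, 0.002],
    [0, 0, 0],
    [0, 0, 0],
    [0, 0, 0.015],
    [0, 0, 0.045]
  ],
  "yaw": [0, 0, 0, 0, 0]
}}

```text
time_s: 12.22
position: [0.5859, 0.1011, 0.133]
tool_rot: [[0.0, 1.0, -0.004], [1.0, -0.0, 0.0], [0.0, -0.004, -1.0]]
ft_force: [0.7, -0.6, 0.5]
grip_width: 0.0822
gripper_force: 0.0
```

Call:
{"method": "jog_arm", "body": {
  "hand": [0.085, 0.085, 0.085, 0.085, 0.085],
  "travel": [
    [0, 0, 0.05],
    [0, 0, 0.017],
    [-0.044, -0.012, 0],
    [-0.044, -0.012, 0],
    [-0.045, -0.011, 0]
  ],
  "yaw": [0, 0, 0, 0, 0]
}}

```text
time_s: 12.85
position: [0.4524, 0.0658, 0.2012]
tool_rot: [[-0.0, 1.0, 0.001], [1.0, 0.0, -0.0], [-0.0, 0.001, -1.0]]
ft_force: [0.7, -0.9, -0.0]
grip_width: 0.0849
gripper_force: 0.0
```

Call:
{"method": "jog_arm", "body": {
  "hand": [0.085, 0.085, 0.085, 0.085, 0.085],
  "travel": [
    [0, 0, 0],
    [0, 0, 0],
    [0, 0, 0],
    [0, 0, 0],
    [0, 0, 0]
  ],
  "yaw": [0, 0, 0, 0, 0]
}}

```text
time_s: 13.48
position: [0.454, 0.0662, 0.2002]
tool_rot: [[-0.0, 1.0, -0.0], [1.0, 0.0, 0.0], [0.0, -0.0, -1.0]]
ft_force: [0.2, 0.5, -0.1]
grip_width: 0.085
gripper_force: 0.0
```

Run:
```python
from h import *
s=env.observe(); C=cam('wrist'); im=save('wrist','w3'); t=save('top','t3')
print(s['time_s'],s['position'],s['grip_width'])
h=cv2.cvtColor(im,cv2.COLOR_RGB2HSV)
m=((h[...,1]<60)&(h[...,2]>130)).astype(np.uint8)
for c in cv2.findContours(m,0,1)[0]:
    if cv2.contourArea(c)>800:
        e=cv2.fitEllipse(c); print('w',np.round(e[0]),np.round(e[1]),onz('wrist',*e[0],.09,C).round(4))
a=np.hstack([im,cv2.resize(t[130:270,90:250],(400,350))[:,:] if 0 else cv2.resize(t[130:270,90:260],(388,384))])[:,:,::-1]
cv2.imwrite('pics/v3.png',cv2.resize(a,None,fx=.88,fy=.88))
```

```text
13.475 [0.45396915 0.06616706 0.20017812] 0.0849902165131986
w [  9. 303.] [ 20. 105.] [ 0.2247 -0.0438  0.09  ]
w [259. 183.] [72. 74.] [0.4526 0.0703 0.09  ]
w [395. 127.] [42. 69.] [0.5533 0.114  0.09  ]
w [451. 148.] [ 89. 107.] [0.5981 0.0982 0.09  ]
w [250.  13.] [31. 45.] [0.4464 0.1892 0.09  ]
w [72.  9.] [ 16. 125.] [0.3278 0.1926 0.09  ]
```

View pics/v3.png

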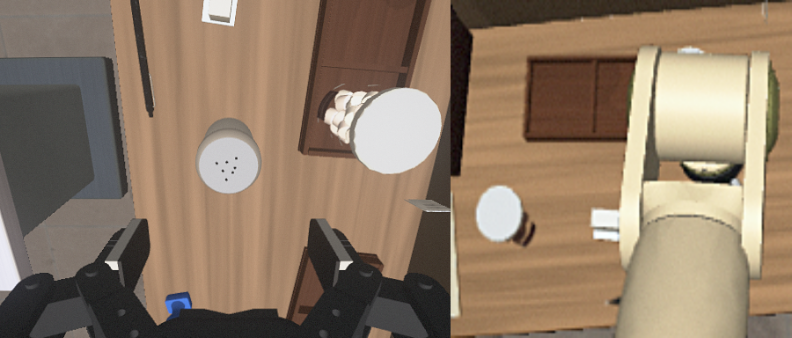

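The big jar stands in its bay: lid at about (451,148), which back-projects to (0.584, 0.103). The shaker top is at (259,183), about (0.453, 0.068).

Call:
{"method": "jog_arm", "body": {
  "hand": [0.085, 0.085, 0.085, 0.085, 0.085],
  "travel": [
    [-0.001, 0.002, -0.035],
    [0, 0, -0.04],
    [0, 0, -0.04],
    [0, 0, -0.033],
    [0, 0, 0]
  ],
  "yaw": [0, 0, 0, 0, 0]
}}

```text
time_s: 14.2
position: [0.4518, 0.0682, 0.0509]
tool_rot: [[0.0, 1.0, -0.004], [1.0, -0.0, 0.0], [0.0, -0.004, -1.0]]
ft_force: [0.2, -0.0, 0.3]
grip_width: 0.0852
gripper_force: 0.0
```

Call:
{"method": "jog_arm", "body": {
  "hand": [0.04, 0.04, 0.04, 0.04, 0.04],
  "travel": [
    [0, 0, 0],
    [0, 0, 0],
    [0, 0, 0],
    [0, 0, 0],
    [0, 0, 0]
  ],
  "yaw": [0, 0, 0, 0, 0],
  "grip_force": 40
}}

```text
time_s: 14.82
position: [0.4536, 0.0681, 0.0539]
tool_rot: [[-0.0, 1.0, 0.003], [1.0, 0.0, -0.0], [-0.0, 0.003, -1.0]]
ft_force: [-0.6, 0.6, 6.1]
grip_width: 0.0582
gripper_force: 41.6
```

Call:
{"method": "jog_arm", "body": {
  "hand": [0.04, 0.04, 0.04, 0.04, 0.04],
  "travel": [
    [0, 0, 0],
    [0, 0, 0.015],
    [0, 0, 0.025],
    [0, 0, 0.035],
    [0, 0, 0]
  ],
  "yaw": [0, 0, 0, 0, 0]
}}

```text
time_s: 15.45
position: [0.4537, 0.0681, 0.1299]
tool_rot: [[-0.0, 1.0, 0.006], [1.0, 0.0, -0.001], [-0.001, 0.006, -1.0]]
ft_force: [-0.2, 0.6, -2.9]
grip_width: 0.0582
gripper_force: 43.4
```

Call:
{"method": "jog_arm", "body": {
  "hand": [0.04, 0.04, 0.04, 0.04, 0.04],
  "travel": [
    [0, 0.025, 0],
    [0, 0.035, 0],
    [0, 0.035, 0],
    [0.015, 0.025, 0],
    [0.03, 0.009, 0]
  ],
  "yaw": [0, 0, 0, 0, 0]
}}

```text
time_s: 16.08
position: [0.497, 0.1986, 0.1266]
tool_rot: [[-0.002, 1.0, -0.002], [1.0, 0.002, -0.0], [-0.0, -0.002, -1.0]]
ft_force: [1.1, -0.4, -1.2]
grip_width: 0.058
gripper_force: 43.4
```

Call:
{"method": "jog_arm", "body": {
  "hand": [0.04, 0.04, 0.04, 0.04, 0.04],
  "travel": [
    [0.035, 0, 0],
    [0.035, 0, 0],
    [0.025, 0, -0.015],
    [0, 0, -0.03],
    [0, 0, -0.015]
  ],
  "yaw": [0, 0, 0, 0, 0]
}}

```text
time_s: 16.7
position: [0.5916, 0.1969, 0.0648]
tool_rot: [[0.0, 1.0, -0.004], [1.0, -0.0, -0.001], [-0.001, -0.004, -1.0]]
ft_force: [0.2, -0.7, -1.7]
grip_width: 0.058
gripper_force: 43.5
```

Call:
{"method": "jog_arm", "body": {
  "hand": [0.04, 0.04, 0.04, 0.04, 0.04],
  "travel": [
    [0, 0, -0.007],
    [0, 0, -0.002],
    [0, 0, -0.001],
    [0, 0, 0],
    [0, 0, 0]
  ],
  "yaw": [0, 0, 0, 0, 0]
}}

```text
time_s: 17.32
position: [0.5924, 0.197, 0.06]
tool_rot: [[-0.0, 1.0, 0.001], [1.0, 0.0, -0.0], [-0.0, 0.001, -1.0]]
ft_force: [-7.2, -2.9, 13.7]
grip_width: 0.0584
gripper_force: 43.2
```

Call:
{"method": "jog_arm", "body": {
  "hand": [0.04, 0.078, 0.078, 0.078, 0.078],
  "travel": [
    [0, 0, 0.002],
    [0, 0, 0],
    [0, 0, 0],
    [0, 0, 0.015],
    [0, 0, 0.045]
  ],
  "yaw": [0, 0, 0, 0, 0]
}}

```text
time_s: 17.95
position: [0.5919, 0.1969, 0.1189]
tool_rot: [[0.0, 1.0, -0.004], [1.0, -0.0, -0.001], [-0.001, -0.004, -1.0]]
ft_force: [0.7, 0.4, -0.3]
grip_width: 0.0778
gripper_force: 0.0
```

Call:
{"method": "jog_arm", "body": {
  "hand": [0.085, 0.085, 0.085, 0.085, 0.085],
  "travel": [
    [0, 0, 0.05],
    [0, 0, 0.03],
    [-0.046, 0.04, 0],
    [-0.046, 0.045, 0],
    [-0.047, 0.045, 0]
  ],
  "yaw": [0, 0, 0, 0, 0]
}}

```text
time_s: 18.58
position: [0.4555, 0.3251, 0.2005]
tool_rot: [[0.001, 1.0, 0.001], [1.0, -0.001, 0.001], [0.001, 0.001, -1.0]]
ft_force: [0.8, 0.9, -0.4]
grip_width: 0.0849
gripper_force: 0.0
```

Call:
{"method": "jog_arm", "body": {
  "hand": [0.085, 0.085, 0.085, 0.085, 0.085],
  "travel": [
    [0, 0.037, 0],
    [0, 0, 0],
    [0, 0, 0],
    [0, 0, 0],
    [0, 0, 0]
  ],
  "yaw": [0, 0, 0, 0, 0]
}}

```text
time_s: 19.2
position: [0.4572, 0.3603, 0.1994]
tool_rot: [[0.001, 1.0, 0.0], [1.0, -0.001, -0.0], [-0.0, 0.0, -1.0]]
ft_force: [-0.0, 0.8, -0.6]
grip_width: 0.0848
gripper_force: 0.0
```

Run:
```python
from h import *
s=env.observe(); C=cam('wrist'); im=save('wrist','w4'); t=save('side','s4')
print(s['time_s'],s['position'],s['grip_width'])
h=cv2.cvtColor(im,cv2.COLOR_RGB2HSV)
m=((h[...,1]<60)&(h[...,2]>130)).astype(np.uint8)
for c in cv2.findContours(m,0,1)[0]:
    if cv2.contourArea(c)>800:
        e=cv2.fitEllipse(c); print('w',np.round(e[0]),np.round(e[1]),onz('wrist',*e[0],.087,C).round(4))
a=np.hstack([im,cv2.resize(t[120:240,190:350],(388,384))])[:,:,::-1]
cv2.imwrite('pics/v4.png',cv2.resize(a,None,fx=.88,fy=.88))
```

```text
19.2 [0.45721832 0.3603121  0.19944985] 0.08479589065131482
w [251. 279.] [31. 70.] [0.4483 0.275  0.087 ]
w [258. 178.] [76. 79.] [0.455  0.3679 0.087 ]
w [ 87. 114.] [133. 201.] [0.3289 0.4179 0.087 ]
w [218.  33.] [ 75. 209.] [0.4278 0.4717 0.087 ]
```

View pics/v4.png

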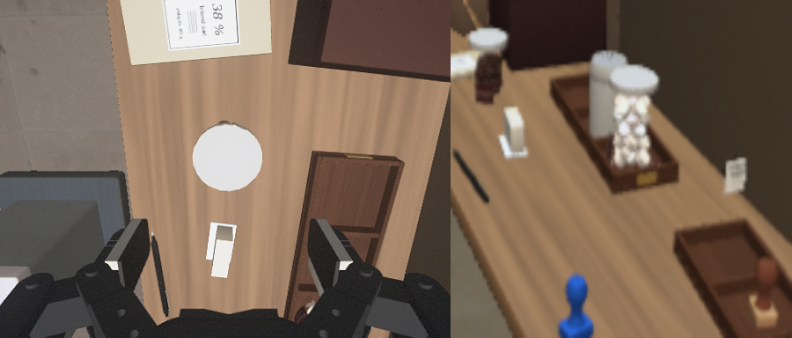

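Both jars stand upright, and the small jar lid is at (258,178), about (0.4545, 0.366). Before descending I'll check clearance to the dark box, whose base corner is at (330,70).

Run:
```python
from h import *
C=cam('wrist')
print('base',[onz('wrist',u,v,0,C).round(3)[:2] for u,v in((330,70),(500,90))])
T=cam('top');print([ (z,onz('top',97,199,z,T).round(3)[:2],onz('top',100,132,z,T).round(3)[:2]) for z in (0,.05,.1,.15,.2)])
print([(z,onz('side',262,107,z).round(3)[:2]) for z in (.05,.1,.15,.2)])
```

```text
base [array([0.524, 0.45 ]), array([0.694, 0.433])]
[(0, array([0.532, 0.441]), array([0.74 , 0.435])), (0.05, array([0.519, 0.424]), array([0.719, 0.418])), (0.1, array([0.507, 0.407]), array([0.698, 0.402])), (0.15, array([0.495, 0.391]), array([0.678, 0.385])), (0.2, array([0.482, 0.374]), array([0.657, 0.368]))]
[(0.05, array([0.831, 0.709])), (0.1, array([0.754, 0.548])), (0.15, array([0.676, 0.388])), (0.2, array([0.599, 0.227]))]
```

Box face at y≈0.44, x≥0.525, so there is clearance.

Call:
{"method": "jog_arm", "body": {
  "hand": [0.085, 0.085, 0.085, 0.085, 0.085],
  "travel": [
    [-0.003, 0.005, -0.035],
    [0, 0, -0.04],
    [0, 0, -0.04],
    [0, 0, -0.036],
    [0, 0, 0]
  ],
  "yaw": [0, 0, 0, 0, 0]
}}

```text
time_s: 19.92
position: [0.4529, 0.3653, 0.0464]
tool_rot: [[0.0, 1.0, -0.005], [1.0, -0.0, -0.002], [-0.002, -0.005, -1.0]]
ft_force: [-0.0, -0.9, 0.7]
grip_width: 0.085
gripper_force: 0.0
```

Call:
{"method": "jog_arm", "body": {
  "hand": [0.045, 0.045, 0.045, 0.045, 0.045],
  "travel": [
    [0, 0, 0],
    [0, 0, 0],
    [0, 0, 0],
    [0, 0, 0],
    [0, 0, 0]
  ],
  "yaw": [0, 0, 0, 0, 0],
  "grip_force": 45
}}

```text
time_s: 20.55
position: [0.455, 0.3665, 0.0504]
tool_rot: [[0.0, 1.0, 0.004], [1.0, -0.0, 0.002], [0.002, 0.004, -1.0]]
ft_force: [1.6, 0.4, 6.3]
grip_width: 0.0612
gripper_force: 55.4
```

Call:
{"method": "jog_arm", "body": {
  "hand": [0.045, 0.045, 0.045, 0.045, 0.045],
  "travel": [
    [0, 0, 0],
    [0, 0, 0.015],
    [0, 0, 0.025],
    [0, 0, 0.03],
    [0, 0, 0]
  ],
  "yaw": [0, 0, 0, 0, 0]
}}

```text
time_s: 21.18
position: [0.4545, 0.3665, 0.121]
tool_rot: [[-0.0, 1.0, 0.004], [1.0, 0.0, 0.002], [0.002, 0.004, -1.0]]
ft_force: [-0.1, 0.9, -3.7]
grip_width: 0.0611
gripper_force: 56.7
```

Call:
{"method": "jog_arm", "body": {
  "hand": [0.045, 0.045, 0.045, 0.045, 0.045],
  "travel": [
    [0, -0.025, 0],
    [0.01, -0.03, 0],
    [0.03, -0.0225, 0],
    [0.035, 0, 0],
    [0.035, 0, 0]
  ],
  "yaw": [0, 0, 0, 0, 0]
}}

```text
time_s: 21.8
position: [0.5644, 0.288, 0.1173]
tool_rot: [[0.001, 1.0, -0.002], [1.0, -0.001, -0.001], [-0.001, -0.002, -1.0]]
ft_force: [-0.5, -0.3, -2.4]
grip_width: 0.0609
gripper_force: 56.9
```

Call:
{"method": "jog_arm", "body": {
  "hand": [0.045, 0.045, 0.045, 0.045, 0.045],
  "travel": [
    [0.025, 0, 0],
    [0.0105, 0, 0],
    [0, 0, -0.02],
    [0, 0, -0.025],
    [0, 0, -0.01]
  ],
  "yaw": [0, 0, 0, 0, 0]
}}

```text
time_s: 22.42
position: [0.5979, 0.2884, 0.0614]
tool_rot: [[-0.0, 1.0, -0.004], [1.0, 0.0, -0.001], [-0.001, -0.004, -1.0]]
ft_force: [-0.5, 0.4, -2.7]
grip_width: 0.0613
gripper_force: 57.0
```

Call:
{"method": "jog_arm", "body": {
  "hand": [0.045, 0.045, 0.045, 0.045, 0.045],
  "travel": [
    [0, 0, -0.006],
    [0, 0, -0.002],
    [0, 0, -0.002],
    [0, 0, -0.001],
    [0, 0, 0]
  ],
  "yaw": [0, 0, 0, 0, 0]
}}

```text
time_s: 23.05
position: [0.5991, 0.2887, 0.0562]
tool_rot: [[-0.0, 1.0, 0.001], [1.0, 0.0, 0.0], [0.0, 0.001, -1.0]]
ft_force: [-9.3, -4.0, 19.8]
grip_width: 0.0612
gripper_force: 58.2
```

Call:
{"method": "jog_arm", "body": {
  "hand": [0.045, 0.08, 0.08, 0.08, 0.08],
  "travel": [
    [0, 0, 0.002],
    [0, 0, 0],
    [0, 0, 0],
    [0, 0, 0.015],
    [0, 0, 0.045]
  ],
  "yaw": [0, 0, 0, 0, 0]
}}

```text
time_s: 23.68
position: [0.5986, 0.2882, 0.1137]
tool_rot: [[0.0, 1.0, -0.004], [1.0, -0.0, -0.001], [-0.001, -0.004, -1.0]]
ft_force: [0.6, 1.3, -0.6]
grip_width: 0.0801
gripper_force: 0.0
```

Call:
{"method": "jog_arm", "body": {
  "hand": [0.06, 0.06, 0.06, 0.06, 0.06],
  "travel": [
    [0, 0, 0.05],
    [0, 0, 0.03],
    [-0.05, 0, 0],
    [-0.05, -0.03, 0],
    [-0.053, -0.038, 0]
  ],
  "yaw": [0, 0, 0, 0, -0.157]
}}

```text
time_s: 24.3
position: [0.4471, 0.2217, 0.1952]
tool_rot: [[0.159, 0.987, 0.002], [0.987, -0.159, 0.0], [0.001, 0.002, -1.0]]
ft_force: [1.0, -0.6, 1.0]
grip_width: 0.06
gripper_force: 0.0
```

Call:
{"method": "jog_arm", "body": {
  "hand": [0.06, 0.06, 0.06, 0.06, 0.06],
  "travel": [
    [0, 0, 0],
    [0, 0, 0],
    [0, 0, 0],
    [0, 0, 0],
    [0, 0, 0]
  ],
  "yaw": [0, 0, 0, 0, 0]
}}

```text
time_s: 24.92
position: [0.4489, 0.2223, 0.1942]
tool_rot: [[0.156, 0.988, -0.0], [0.988, -0.156, -0.0], [-0.0, -0.0, -1.0]]
ft_force: [-1.2, -0.4, 0.5]
grip_width: 0.0599
gripper_force: 0.0
```

Run:
```python
from h import *
s=env.observe(); C=cam('wrist'); im=save('wrist','w5'); t=save('side','s5')
print(s['time_s'],s['position'],s['grip_width'],np.array(s['tool_rot']).round(3)[:2,0])
a=np.hstack([cv2.resize(im[90:270,170:350],(540,540),interpolation=cv2.INTER_CUBIC),cv2.resize(t[120:240,190:270],(260,540))])[:,:,::-1]
cv2.imwrite('pics/v5.png',a)
```

```text
24.925 [0.44893651 0.22233159 0.19415791] 0.05986646354080578 [0.156 0.988]
```

View pics/v5.png

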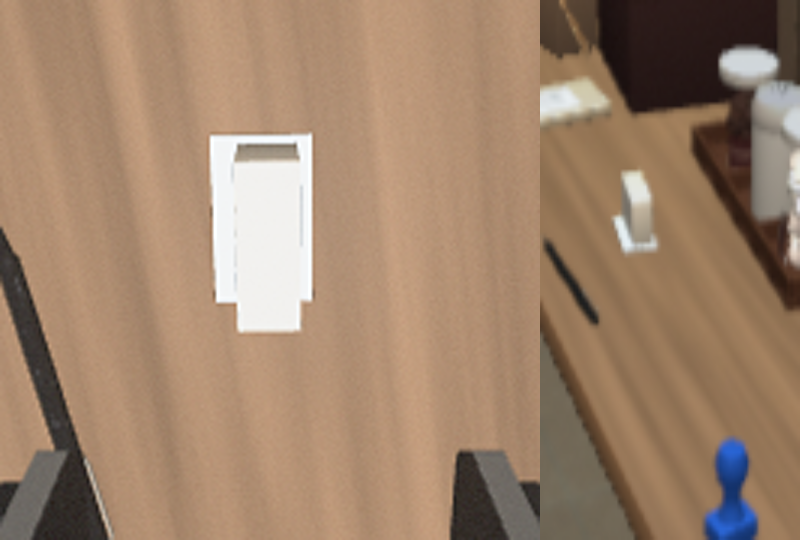

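The small jar stands in its bay, and the card block is aligned with the tool. The block's top face centre is at pixel (259.3,171.7).

Run:
```python
from h import *
C=cam('wrist');print(onz('wrist',259.3,171.7,.038,C).round(4),onz('wrist',170+236/3,90+245/3,.038,C)[:2]-onz('wrist',170+300/3,90+245/3,.038,C)[:2], onz('wrist',259.3,90+158/3,.038,C)[:2]-onz('wrist',259.3,90+331/3,.038,C)[:2])
```

```text
[0.4478 0.2227 0.038 ] [-0.01939625  0.00307354] [0.00864442 0.05450931]
```

Call:
{"method": "jog_arm", "body": {
  "hand": [0.05, 0.05, 0.05, 0.05, 0.05],
  "travel": [
    [-0.001, 0, -0.045],
    [0, 0, -0.05],
    [0, 0, -0.045],
    [0, 0, -0.027],
    [0, 0, 0]
  ],
  "yaw": [0, 0, 0, 0, 0]
}}

```text
time_s: 25.65
position: [0.4468, 0.2219, 0.026]
tool_rot: [[0.156, 0.988, -0.004], [0.988, -0.156, -0.001], [-0.001, -0.004, -1.0]]
ft_force: [0.3, 0.7, 0.6]
grip_width: 0.0497
gripper_force: 0.0
```

Call:
{"method": "jog_arm", "body": {
  "hand": [0.01, 0.01, 0.01, 0.01, 0.01],
  "travel": [
    [0, 0, 0],
    [0, 0, 0],
    [0, 0, 0],
    [0, 0, 0],
    [0, 0, 0]
  ],
  "yaw": [0, 0, 0, 0, 0],
  "grip_force": 35
}}

```text
time_s: 26.28
position: [0.4483, 0.2223, 0.0287]
tool_rot: [[0.156, 0.988, 0.003], [0.988, -0.156, 0.001], [0.001, 0.003, -1.0]]
ft_force: [-0.4, -0.5, 6.7]
grip_width: 0.0194
gripper_force: 35.3
```

Call:
{"method": "jog_arm", "body": {
  "hand": [0.01, 0.01, 0.01, 0.01, 0.01],
  "travel": [
    [0, 0, 0],
    [0, 0, 0.015],
    [0, 0, 0.03],
    [0, 0, 0.03],
    [0, 0, 0]
  ],
  "yaw": [0, 0, 0, 0, 0]
}}

```text
time_s: 26.9
position: [0.4485, 0.2224, 0.1045]
tool_rot: [[0.156, 0.988, 0.005], [0.988, -0.156, 0.001], [0.002, 0.005, -1.0]]
ft_force: [-1.0, -0.0, -0.6]
grip_width: 0.0194
gripper_force: 34.3
```

Call:
{"method": "jog_arm", "body": {
  "hand": [0.01, 0.01, 0.01, 0.01, 0.01],
  "travel": [
    [0, -0.03, 0],
    [0, -0.045, 0],
    [0, -0.045, 0],
    [0, -0.045, 0],
    [0, -0.045, 0]
  ],
  "yaw": [0, 0, 0, 0, 0]
}}

```text
time_s: 27.52
position: [0.447, 0.0108, 0.1017]
tool_rot: [[0.156, 0.988, -0.001], [0.988, -0.156, 0.0], [0.0, -0.001, -1.0]]
ft_force: [0.1, 1.1, -0.4]
grip_width: 0.0197
gripper_force: 34.3
```

Call:
{"method": "jog_arm", "body": {
  "hand": [0.01, 0.01, 0.01, 0.01, 0.01],
  "travel": [
    [0, -0.045, 0],
    [0, -0.045, 0],
    [0.01, -0.04, 0],
    [0.03, -0.02, 0],
    [0.04, 0, 0]
  ],
  "yaw": [0, 0, 0, 0, 0]
}}

```text
time_s: 28.15
position: [0.5278, -0.1395, 0.1015]
tool_rot: [[0.159, 0.987, -0.001], [0.987, -0.159, 0.0], [0.0, -0.001, -1.0]]
ft_force: [-0.2, -0.3, -0.3]
grip_width: 0.0196
gripper_force: 34.3
```

Call:
{"method": "jog_arm", "body": {
  "hand": [0.01, 0.01, 0.01, 0.01, 0.01],
  "travel": [
    [0.04, 0, 0],
    [0.025, 0, 0],
    [0.003, 0, -0.015],
    [0, 0, -0.025],
    [0, 0, -0.015]
  ],
  "yaw": [0, 0, 0, 0, 0]
}}

```text
time_s: 28.78
position: [0.5938, -0.1375, 0.045]
tool_rot: [[0.157, 0.988, -0.004], [0.988, -0.157, 0.002], [0.001, -0.004, -1.0]]
ft_force: [-0.4, 0.1, -1.4]
grip_width: 0.0192
gripper_force: 34.3
```

Call:
{"method": "jog_arm", "body": {
  "hand": [0.01, 0.01, 0.01, 0.01, 0.01],
  "travel": [
    [0, 0, 0],
    [0, 0, 0],
    [0, 0, 0],
    [0, 0, 0],
    [0, 0, 0]
  ],
  "yaw": [0, 0, 0, 0, 0]
}}

```text
time_s: 29.4
position: [0.5956, -0.1379, 0.0476]
tool_rot: [[0.156, 0.988, 0.0], [0.988, -0.156, -0.0], [-0.0, 0.0, -1.0]]
ft_force: [0.6, 0.8, -1.0]
grip_width: 0.0197
gripper_force: 34.3
```

Call:
{"method": "jog_arm", "body": {
  "hand": [0.01, 0.01, 0.01, 0.01, 0.01],
  "travel": [
    [0, 0, -0.007],
    [0, 0, -0.003],
    [0, 0, -0.002],
    [0, 0, -0.001],
    [0, 0, 0]
  ],
  "yaw": [0, 0, 0, 0, 0]
}}

```text
time_s: 30.02
position: [0.5955, -0.1379, 0.0347]
tool_rot: [[0.156, 0.988, 0.0], [0.988, -0.156, -0.0], [-0.0, 0.0, -1.0]]
ft_force: [-1.8, 0.8, 5.7]
grip_width: 0.0198
gripper_force: 34.9
```

Call:
{"method": "jog_arm", "body": {
  "hand": [0.01, 0.01, 0.01, 0.01, 0.01],
  "travel": [
    [0, 0, -0.001],
    [0, 0, 0],
    [0, 0, 0],
    [0, 0, 0],
    [0, 0, 0]
  ],
  "yaw": [0, 0, 0, 0, 0]
}}

```text
time_s: 30.65
position: [0.5955, -0.1379, 0.0347]
tool_rot: [[0.156, 0.988, 0.001], [0.988, -0.156, -0.0], [-0.0, 0.001, -1.0]]
ft_force: [-5.9, 1.9, 12.7]
grip_width: 0.0193
gripper_force: 36.1
```

Contact. Next I'll release, lift, and back away toward the robot for a clear final view.

Call:
{"method": "jog_arm", "body": {
  "hand": [0.01, 0.04, 0.04, 0.04, 0.04],
  "travel": [
    [0, 0, 0.001],
    [0, 0, 0],
    [0, 0, 0],
    [0, 0, 0.02],
    [0, 0, 0.05]
  ],
  "yaw": [0, 0, 0, 0, 0]
}}

```text
time_s: 31.28
position: [0.5946, -0.1375, 0.1029]
tool_rot: [[0.156, 0.988, -0.005], [0.988, -0.156, 0.002], [0.001, -0.005, -1.0]]
ft_force: [0.4, -0.5, 0.3]
grip_width: 0.0399
gripper_force: 0.0
```

Call:
{"method": "jog_arm", "body": {
  "hand": [0.04, 0.04, 0.04, 0.04, 0.04],
  "travel": [
    [0, 0, 0.06],
    [0, 0, 0.06],
    [-0.05, 0, 0.05],
    [-0.06, 0, 0],
    [-0.06, 0, 0]
  ],
  "yaw": [0, 0, 0, 0, 0]
}}

```text
time_s: 31.9
position: [0.4297, -0.1377, 0.2686]
tool_rot: [[0.156, 0.988, 0.001], [0.988, -0.156, -0.001], [-0.001, 0.001, -1.0]]
ft_force: [-0.0, -1.0, 1.1]
grip_width: 0.04
gripper_force: 0.0
```

Call:
{"method": "jog_arm", "body": {
  "hand": [0.04, 0.04, 0.04, 0.04, 0.04],
  "travel": [
    [-0.05, 0, 0],
    [0, 0, 0],
    [0, 0, 0],
    [0, 0, 0],
    [0, 0, 0]
  ],
  "yaw": [0, 0, 0, 0, 0]
}}

```text
time_s: 32.52
position: [0.382, -0.1379, 0.2683]
tool_rot: [[0.156, 0.988, -0.0], [0.988, -0.156, 0.0], [0.0, -0.0, -1.0]]
ft_force: [0.2, -0.1, -0.5]
grip_width: 0.04
gripper_force: 0.0
```

Run:
```python
from h import *
s=env.observe();print(s['time_s'],s['position'],s['ft_force'])
t=save('side','s6');p=save('top','t6')
a=np.vstack([cv2.resize(t[120:320,190:390],(400,400)),np.zeros((1,400,3),np.uint8)])[:400]
b=cv2.resize(p[120:260,90:430],(800,330))
a=np.hstack([cv2.resize(t[120:300,190:390],(300,270)),np.zeros((270,500,3),np.uint8)])
cv2.imwrite('pics/v6.png',np.vstack([b,a])[:,:,::-1])
```

```text
32.525 [ 0.38200137 -0.13792449  0.2682609 ] [ 0.20345539 -0.09584666 -0.5428317 ]
```

View pics/v6.png

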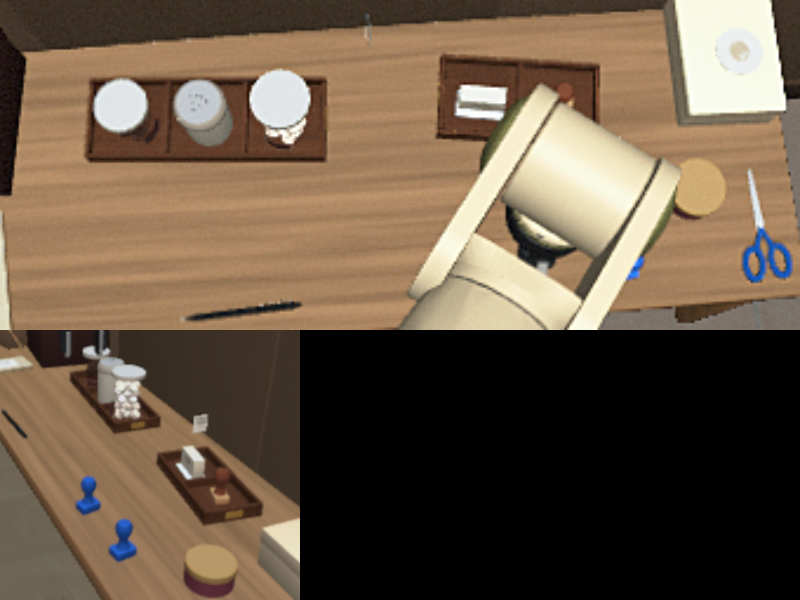

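All five things stand upright in their own bays: the three tops are at (121,105), (200,103) and (280,98), with the cards at (481,100) and the stamp at (566,93). The tin has not moved, so I'm handing in.

```bash
python3 -c "
from rig import env
print(env.close_job())"
```

```text
the job is handed in; nothing more can be done
None
```

Both kits are made up and the job is handed in at about 32.5 s: in the last pictures all five things stood upright in bays of their own and the tin was where it started; no verdict came back.

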